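Fit the fat cell in the temperature logger's spring bay

TASK

The chocolate workshop's temperature logger needs its battery. Take the fattest of the three spare cells from the white rack, press its flat end against the logger's spring-loaded contact plate until its nub end clears the retaining lip, lower it into the bay and let go, so that it lies level in the bay with the spring holding its nub end home under the lip.

Things in the scene. Friction and masses are not known exactly. Their poses are not given: they have to be found in the camera images.
- cell: Fattest of three grey cells lying in the white rack (the others are 26 and 17 mm across; slots vary). Barrel 34 mm across, 58 long, 0.14 kg; a brass nub stands 3 mm out of one end. Origin: middle of the barrel, 42 mm above the table in the rack; y axis along the barrel to the flat end (x and z turn as it rolls). It lies on a rail 24 mm wide, so fingers can straddle it; slots 75 mm apart.
- cell_flat (a point): Centre of the cell's flat end (the one without nub), 29 mm from the cell's origin along its y axis. This end goes to the spring. To enter the bay the cell's underside must first be above the lip's top, its flat end against the plate; it is pressed towards the seat's +y, then lowered. Let go on the rails, it is pushed back under the lip by the spring.
- seat (a point): Final place of the barrel's middle in the fixed logger, 45 mm above the table; z up, y along the bay from lip to spring. The cell lies on two rails 24 mm wide overall, open at the sides. Nub end: wall 40 mm wide, inner face at y -32 mm, its steel lip reaching in to y -24 mm, underside 19 and top 22 mm above this point. Housing beyond y +64 mm, 80 mm high above the table. Base 8 mm thick.
- plate (a joint): Travel (m) of the upright contact plate on its coil spring, towards the seat's +y: 0 free, 0.036 fully pressed. At 0 its face is at y +20 mm from the seat, 52 mm from the lip's wall (cell with nub: 61 mm). Plate 36 mm wide, 5 thick, top 42 mm above the seat. Force 2.5 N plus 250 N/m. The nub clears the lip beyond 0.017 (7 N); a seated cell leaves it at 0.009 (5 N).
Things that resemble listed ones, but are neither listed nor needed, are in the scene too. What is shaped like the cell but green is not meant. What is shaped like the part that bears seat but green is not meant.

How it is judged:
By the outcome, as a careful person would: the job done as asked, in the order asked, and still so for the second after the job is handed in, with the robot touching nothing.
It also fails if it takes over 40 s, if anything falls off the work surface, if the arm or the gripper's body presses on something with over 40 N, if the wrist force passes 120 N, or if a joint passes its speed limit or range.

ROBOT

A 6-joint arm with a two-finger parallel gripper is mounted at the origin on the work surface. World frame = base frame: x ahead of the robot, y to its left, z up, the work surface at z = 0. Lengths are in m, angles in rad, forces in N, time in s.
With the tool pointing down it reaches from about 0.3 to 0.875 m from the base axis. Payload 4.2 kg.
Tool frame: the origin (TCP) lies at the very end of the fingers, on their centre line; the grasp point (between the pads) lies 19 mm behind it; y points along the fingers, z is the direction in which the jaws open and shut, and the axes are right-handed (so a half turn about y gives the same grasp; the last joint's range is limited). The gripper opens to 85 mm and grips with 20 to 120 N. Pads are 22 mm wide; open, the fingers measure 114 mm over their backs; the gripper's body (76 mm by 85 mm) begins 54 mm behind the grasp point. The pads swing forward as they close: fully open they stand 13 mm farther back than shut.
Start: joints at [-1.15, 0.32, 1.565, -0, 1.257, -0.02], TCP at [0.245, -0.52, 0.231] pointing down, gripper open.
Joint ranges: [-3.11, 3.11], [-0.84, 2.01], [0.21, 2.61], [-1.34, 4.49], [0.05, 2.63], [-2.56, 2.56]. Speed limits (rad/s): [2.57, 2.57, 3.14, 3.14, 3.14, 3.14].

INTERFACE

Orientations are given as a rotation vector (axis times angle).
In Python, from bench import manip gives the robot as it stands.
- The arm moves only by the shell command python3 -m inch 'ROWS' [FORCE]. ROWS is JSON, a list of rows, each an object with "gripper": the opening, from 0 (shut) to 1 (fully open); "dp": the shift along the tool's x, y, z as a fraction of full scale, a list of three; "roll": the turn about the tool's y as a fraction of full scale. A call has exactly 5 rows; each row is the pose to reach, as a shift and turn from the pose commanded when the call began, along the tool's axes at that moment; what a row does not reach only later rows make up. Full scale, the value 1, is 40 cm for a shift and 45 degrees for a turn. A row lasts 1/12 s, in which the tool goes at most 41.7 mm and 7.16 degrees, less where a joint would pass 70% of its speed; a pose out of reach is approached as far as the arm can. A call with a number of a shift or a turn outside -1 to 1 is refused whole. A call with a gripper value outside its range is refused whole. The fingers move at their own pace and stop on an object; FORCE is the grip in N (left out, the last holds). Time passes only in rows, so rows that repeat a pose let the fingers close, or fill a call up. It gives the time, the measured TCP pose, the force and the opening at its end, in the units of the state.
- manip.read_state(): the state, without advancing time (a new reading comes with each control period).
- manip.camera(name): name is "scene" or "top" or "wrist"; returns (picture, depth): 384x512x3 uint8, red, green, blue; 384x512 float32, m along the optical axis (not along the pixel's ray), 0 where there is no reading.
- manip.camera_info(name): a dict with "camera_matrix" (3x3 intrinsics, pixels), "origin" and "orientation" of the camera in the world. Camera axes: x right, y down, z forward; pixel columns grow to the right and rows downward; lengths in m; the calibration is good to about 2 mm. A picture is of the moment at which its call begins: read the wrist's pose just before it. camera_info takes no time and is no camera call; for the wrist camera it gives the pose at the moment of the call.
- manip.sign_off(): hands the job in, once; it reports no verdict.
The state is a dict: "time_s": time; "qpos": joint angles; "joint_velocities": joint speeds; "joint_torque": joint torques, N m; "tool_pos": TCP position; "tcp_rot": TCP orientation; "contact_force": force on the tool from outside, world axes, zero at the start; "wrist_torque": the same for the moment, N m; "opening": finger opening in m.
Only numpy, scipy, OpenCV 4.12 (cv2) and the standard library are available. Lean on these libraries where they do the work, as an engineer would, in place of code of your own. Each camera call takes 0.05 s, during which the arm holds its last target.

## Working session

There is one attempt and no reset: what is moved stays moved. The work goes in short steps, Python scripts to look and compute and a shell command to move; the robot and the scene stay as the last step left them, time stands still between calls to the robot, and variables do not carry over. Pictures are saved under pics/ and viewed, and the job is handed in when it is done.

```bash
ls; mkdir -p pics; python3 - <<'E'
from bench import manip
import cv2,numpy as np
s=manip.read_state();print(s)
for n in ["scene","top"]:
    im,d=manip.camera(n);i=manip.camera_info(n);print(n,i)
    cv2.imwrite(f"pics/{n}0.png",im[:,:,::-1]);np.savez(f"pics/{n}0.npz",im=im,d=d,K=i["camera_matrix"],o=i["origin"],R=np.array(i["orientation"]))
E
```

```text
pics
{'time_s': 0.0, 'qpos': array([-1.15001716e+00,  3.20277288e-01,  1.56565864e+00, -1.68401075e-05,
        1.25741247e+00, -2.00046666e-02]), 'joint_velocities': array([-1.84076516e-03, -2.91413267e-04, -5.61660298e-04,  5.67223553e-05,
       -1.56201592e-03,  3.92677645e-04]), 'joint_torque': array([-1.22622736e-03, -4.15535402e+01, -2.34162694e+01, -1.35550190e-04,
        8.11551407e-03, -6.26278634e-06]), 'tool_pos': array([ 0.24512279, -0.51961008,  0.23049858]), 'tcp_rot': array([-0.44338126,  1.97917138, -1.97569111]), 'contact_force': array([0.46164932, 0.22136747, 0.7068996 ]), 'wrist_torque': array([-0.02607428,  0.00204627,  0.01360594]), 'opening': 0.08548912546428204}
scene {'camera_matrix': array([[494.7149173 ,   0.        , 257.18845195],
       [  0.        , 494.7149173 , 193.04543497],
       [  0.        ,   0.        ,   1.        ]]), 'origin': array([ 1.42989352, -0.01312064,  0.83172401]), 'orientation': array([-1.60910504, -1.71202981,  0.84685282])}
top {'camera_matrix': array([[413.27734932,   0.        , 251.43267199],
       [  0.        , 413.27734932, 189.58997708],
       [  0.        ,   0.        ,   1.        ]]), 'origin': array([ 0.25188403, -0.05592012,  1.34975448]), 'orientation': array([-2.20060014,  2.15010435, -0.12336535])}
```

View pics/scene0.png

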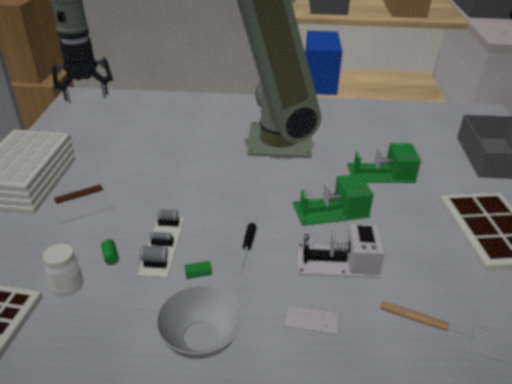

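View pics/top0.png

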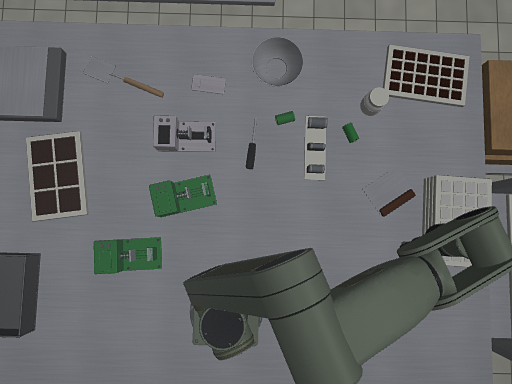

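```bash
cat > h.py <<'E'
import numpy as np,cv2
from scipy.spatial.transform import Rotation as Ro
def load(n):
    z=np.load(f"pics/{n}.npz");R=Ro.from_rotvec(z['R']).as_matrix() if z['R'].size==3 else z['R']
    return z['im'],z['d'],z['K'],z['o'],R
def ray(px,z,v):
    im,d,K,o,R=v
    r=R@np.linalg.inv(K)@np.array([px[0],px[1],1.]);return o+r*(z-o[2])/r[2]
def pts(v):
    im,d,K,o,R=v
    h,w=d.shape;u,vv=np.meshgrid(np.arange(w),np.arange(h))
    c=np.stack([(u-K[0,2])/K[0,0]*d,(vv-K[1,2])/K[1,1]*d,d],-1);return c@R.T+o
E
python3 - <<'E'
from h import *
v=load("top0");im=v[0][:,:,::-1]
a=cv2.resize(im[108:188,290:340],None,fx=7,fy=7,interpolation=cv2.INTER_CUBIC)
b=cv2.resize(im[108:158,148:222],None,fx=6,fy=6,interpolation=cv2.INTER_CUBIC)
c=np.zeros((560,800,3),np.uint8);c[:a.shape[0],:350]=a;c[:300,352:352+444]=b;cv2.imwrite("pics/c1.png",c)
v=load("scene0");im=v[0][:,:,::-1]
a=cv2.resize(im[200:280,135:190],None,fx=6,fy=6,interpolation=cv2.INTER_CUBIC)
b=cv2.resize(im[215:280,292:388],None,fx=4.7,fy=4.7,interpolation=cv2.INTER_CUBIC)
c=np.zeros((480,800,3),np.uint8);c[:480,:330]=a;c[:b.shape[0],340:340+b.shape[1]]=b;cv2.imwrite("pics/c2.png",c)
E
```

```text
(no output)
```

View pics/c1.png

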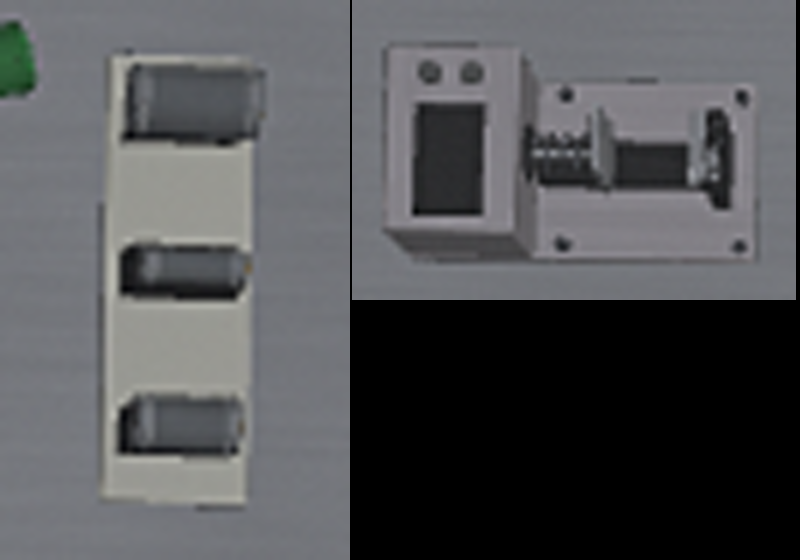

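View pics/c2.png

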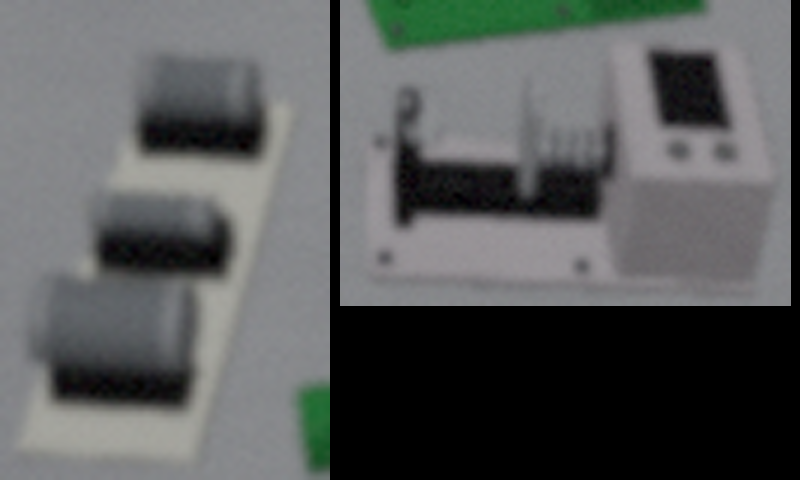

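The crops show three grey cells in the white rack. In the top view they sit at (317,122), (317,146) and (316,169). The one at (317,122), which is (155,256) in the scene view, is visibly the widest. The white-grey logger is at top (183,133), with its housing on the left, toward +y. Next I measure both.

```bash
python3 - <<'E'
from h import *
for n,boxes in [("top0",{"c1":(300,113,332,133),"c2":(300,138,332,154),"c3":(300,160,332,178),"log":(150,112,220,156)}),("scene0",{"c1":(136,240,172,272),"log":(295,220,385,278)})]:
    v=load(n);P=pts(v);im=v[0]
    for k,(x0,y0,x1,y1) in boxes.items():
        p=P[y0:y1,x0:x1].reshape(-1,3);hsv=cv2.cvtColor(im[y0:y1,x0:x1],cv2.COLOR_RGB2HSV).reshape(-1,3)
        if k[0]=='c':
            m=(p[:,2]>0.035)&(p[:,2]<0.075)
            q=p[m];
            print(n,k,m.sum(),"min",q.min(0).round(4),"max",q.max(0).round(4),"p2",np.percentile(q,3,0).round(4),"p98",np.percentile(q,97,0).round(4))
            mm,(w,h),a=cv2.minAreaRect((q[:,:2]*1000).astype(np.float32));print("  rect",mm,w,h,a)
        else:
            for lo,hi in [(0.004,0.014),(0.02,0.06),(0.062,0.071),(0.075,0.084),(0.084,0.095)]:
                m=(p[:,2]>lo)&(p[:,2]<hi);q=p[m]
                if m.sum()>4:
                    r=cv2.minAreaRect((q[:,:2]*1000).astype(np.float32));print(n,lo,hi,m.sum(),np.round(q.min(0),4),np.round(q.max(0),4),np.round(r[0],1),np.round(r[1],1),round(r[2],1))
E
```

```text
top0 c1 204 min [ 0.591  -0.3086  0.0381] max [ 0.6254 -0.2486  0.0652] p2 [ 0.5925 -0.3065  0.0416] p98 [ 0.6231 -0.2491  0.0625]
  rect (608.2008056640625, -278.6387939453125) 34.39306640625 59.99049758911133 0.2650487720966339
top0 c2 73 min [ 0.5253 -0.3052  0.0361] max [ 0.5413 -0.2562  0.0459] p2 [ 0.5256 -0.302   0.0362] p98 [ 0.5411 -0.2566  0.0449]
  rect (533.337158203125, -280.5043640136719) 48.915367126464844 15.332913398742676 87.76878356933594
top0 c3 124 min [ 0.4458 -0.3018  0.0357] max [ 0.4723 -0.2524  0.0575] p2 [ 0.4463 -0.3002  0.0377] p98 [ 0.469  -0.2533  0.0532]
  rect (458.660888671875, -277.0069274902344) 48.51670837402344 26.14565658569336 87.48800659179688
top0 0.004 0.014 854 [0.4952 0.0394 0.004 ] [0.644  0.2715 0.0139] [569.5 155. ] [145.9 229.3] 1.6
top0 0.02 0.06 310 [0.5083 0.066  0.0201] [0.6051 0.2406 0.06  ] [557.4 153.6] [ 95.9 175.4] 0.9
top0 0.062 0.071 106 [0.5091 0.0667 0.062 ] [0.6062 0.2359 0.0708] [558.7 152.1] [ 96.1 169.9] 1.3
top0 0.075 0.084 594 [0.5099 0.1285 0.0753] [0.6091 0.2425 0.084 ] [559.4 185.5] [114.1  99.1] 89.7
top0 0.084 0.095 115 [0.5101 0.1275 0.084 ] [0.605  0.2381 0.0932] [557.6 182.7] [110.4  94.9] 89.8
scene0 c1 392 min [ 0.5979 -0.3085  0.0352] max [ 0.6318 -0.2486  0.0608] p2 [ 0.6011 -0.3067  0.0367] p98 [ 0.6288 -0.2493  0.0596]
  rect (615.0855102539062, -278.4002380371094) 33.42988204956055 59.80607223510742 0.9861997961997986
scene0 0.004 0.014 1161 [0.407  0.0524 0.004 ] [0.6162 0.2783 0.014 ] [511.5 165.5] [208.6 226.3] 0.3
scene0 0.02 0.06 977 [0.5131 0.0656 0.02  ] [0.6155 0.243  0.06  ] [564.1 154.4] [177.8 102.3] 89.7
scene0 0.062 0.071 231 [0.5207 0.0663 0.062 ] [0.6151 0.2415 0.071 ] [562.6 158.1] [186.   88.3] 74.7
scene0 0.075 0.084 893 [0.5121 0.1276 0.075 ] [0.6148 0.2413 0.0838] [563.6 184.5] [102.5 113.6] 0.4
scene0 0.084 0.095 32 [0.5443 0.1279 0.0841] [0.6021 0.2176 0.089 ] [573.8 172.7] [58.1 88.7] 1.1
```

```bash
cat >> h.py <<'E'
def snap(name,tag):
    from bench import manip
    i=manip.camera_info(name);im,d=manip.camera(name)
    cv2.imwrite(f"pics/{tag}.png",im[:,:,::-1]);np.savez(f"pics/{tag}.npz",im=im,d=d,K=i["camera_matrix"],o=i["origin"],R=np.array(i["orientation"]))
E
python3 - <<'E'
from h import *
from bench import manip
s=manip.read_state();print(Ro.from_rotvec(s['tcp_rot']).as_matrix().round(3))
i=manip.camera_info("wrist");print(i["origin"]-s['tool_pos'],i["camera_matrix"],Ro.from_rotvec(i["orientation"]).as_matrix().round(3))
R=Ro.from_rotvec(s['tcp_rot']).as_matrix();print("cam in tool",R.T@(i["origin"]-s['tool_pos']))
print("logger view",R.T@(np.array([.609,-.19,.27])-s['tool_pos'])/.4)
E
```

```text
[[-0.904 -0.001  0.427]
 [-0.427  0.002 -0.904]
 [-0.    -1.    -0.002]]
[0.06627121 0.03156457 0.1427938 ] [[330.39993649   0.         253.34933516]
 [  0.         330.39993649 186.89014025]
 [  0.           0.           1.        ]] [[ 0.427 -0.865 -0.263]
 [-0.904 -0.409 -0.122]
 [-0.002  0.29  -0.957]]
cam in tool [-0.07341195 -0.14278897 -0.00050959]
logger view [-1.17426981 -0.09800195 -0.3574392 ]
```

```bash
python3 -m inch '[{"gripper":1,"dp":[-0.1,-0.01,-0.02],"roll":-0.15},{"gripper":1,"dp":[-0.2,-0.02,-0.04],"roll":-0.3},{"gripper":1,"dp":[-0.3,-0.03,-0.06],"roll":-0.45},{"gripper":1,"dp":[-0.4,-0.04,-0.08],"roll":-0.6},{"gripper":1,"dp":[-0.5,-0.05,-0.1],"roll":-0.75}]'; cat > to.py <<'E'
import sys
from h import *
from bench import manip
s=manip.read_state();R=Ro.from_rotvec(s['tcp_rot']).as_matrix()
t=np.array([float(a) for a in sys.argv[1:4]]);yaw=np.degrees(np.arctan2(R[1,2],R[0,2]))
want=float(sys.argv[4]) if len(sys.argv)>4 else yaw
print("t",s['time_s'],"pos",s['tool_pos'].round(4),"yaw",yaw.round(2),"tilt",R[:,1].round(4),"F",s['contact_force'].round(2),"open",round(s['opening'],4))
print("dp",(R.T@(t-s['tool_pos'])/.4).round(4),"roll",round(-(want-yaw)/45,4))
E
python3 to.py .609 -.26 .25 0
```

```text
time_s: 0.52
tool_pos: [0.4102, -0.3971, 0.2512]
tcp_rot: [-0.907, 1.592, -1.591]
contact_force: [-0.1, -0.5, 0.5]
opening: 0.0854
t 0.5167 pos [ 0.4102 -0.3971  0.2512] yaw -30.69 tilt [-5.e-04  4.e-04 -1.e+00] F [-0.09 -0.54  0.47] open 0.0854
dp [-0.5485  0.0028  0.2525] roll -0.682
```

```bash
python3 -m inch '[{"gripper":1,"dp":[-0.09,0,0.04],"roll":-0.13},{"gripper":1,"dp":[-0.18,0,0.08],"roll":-0.27},{"gripper":1,"dp":[-0.27,0,0.12],"roll":-0.41},{"gripper":1,"dp":[-0.36,0,0.16],"roll":-0.55},{"gripper":1,"dp":[-0.45,0,0.2],"roll":-0.682}]'; python3 to.py .609 -.26 .25 0
python3 - <<'E'
from h import *
snap("wrist","w1")
E
```

```text
time_s: 0.93
tool_pos: [0.5716, -0.2839, 0.2509]
tcp_rot: [-1.21, 1.21, -1.208]
contact_force: [1.1, -1.1, 1.0]
opening: 0.0856
t 0.9333 pos [ 0.5716 -0.2839  0.2509] yaw 0.01 tilt [-8.e-04  2.e-04 -1.e+00] F [ 1.08 -1.06  0.97] open 0.0856
dp [-0.0597  0.0021  0.0935] roll 0.0003
```

View pics/w1.png

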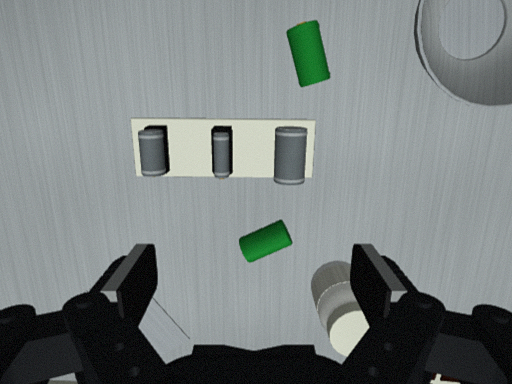

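```bash
python3 - <<'E'
from h import *
v=load("w1");im=v[0][:,:,::-1]
cv2.imwrite("pics/c3.png",cv2.resize(im[105:200,125:325],None,fx=4,fy=4,interpolation=cv2.INTER_CUBIC))
P=pts(v);p=P[110:195,262:320].reshape(-1,3)
m=(p[:,2]>.046)&(p[:,2]<.07);q=p[m]
print(np.percentile(q,1,0),np.percentile(q,99,0),cv2.minAreaRect((q[:,:2]*1000).astype(np.float32)))
m=p[:,2]>.055;print(p[m].mean(0))
E
```

```text
[ 0.59414581 -0.30792685  0.04720922] [ 0.6253238  -0.25001881  0.05991431] ((609.8869018554688, -279.5060119628906), (59.55976867675781, 32.556480407714844), 88.82532501220703)
[ 0.60923228 -0.27799041  0.06158098]
```

View pics/c3.png

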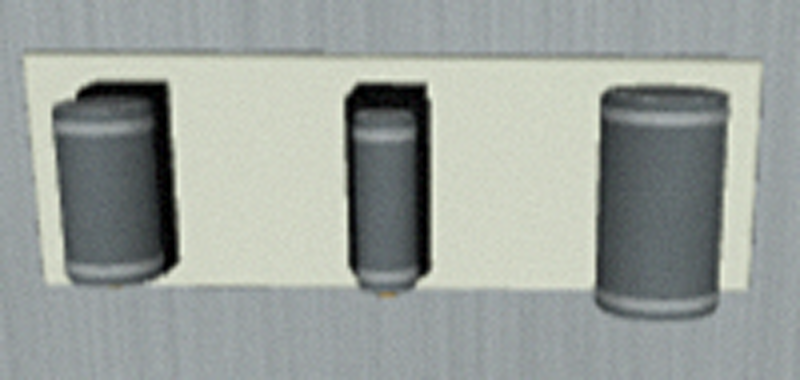

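```bash
python3 - <<'E'
from h import *
P=pts(load("top0"))
for b in [(362,86,392,116),(252,36,304,88)]:
    p=P[b[1]:b[3],b[0]:b[2]].reshape(-1,3);q=p[p[:,2]>.03];print(q.min(0),q.max(0))
E
python3 to.py .6095 -.279 .15 0
```

```text
[ 0.25188403 -0.49149587  0.03064846] [ 0.71392282 -0.05592012  1.34975448]
[ 0.25188403 -0.22794222  0.03009065] [ 0.88678057 -0.05592012  1.34975448]
t 0.9833 pos [ 0.5776 -0.2792  0.2502] yaw 0.46 tilt [ 0.0049  0.0043 -1.    ] F [ 4.46  2.43 -0.26] open 0.085
dp [0.0011 0.2509 0.0784] roll 0.0103
```

```bash
python3 -m inch '[{"gripper":1,"dp":[0,0.08,0.08],"roll":0},{"gripper":1,"dp":[0,0.16,0.08],"roll":0},{"gripper":1,"dp":[0,0.25,0.08],"roll":0},{"gripper":1,"dp":[0,0.25,0.08],"roll":0},{"gripper":1,"dp":[0,0.25,0.08],"roll":0}]' 60; python3 to.py .6095 -.279 .021 0
python3 - <<'E'
from h import *
snap("wrist","w2")
v=load("w2");P=pts(v);p=P.reshape(-1,3)
m=(p[:,2]>.046)&(p[:,2]<.07)&(abs(p[:,0]-.61)<.03)&(abs(p[:,1]+.279)<.05);q=p[m]
print(np.percentile(q,1,0),np.percentile(q,99,0),cv2.minAreaRect((q[:,:2]*1000).astype(np.float32)))
E
python3 to.py .6095 -.279 .021 0
```

```text
time_s: 1.4
tool_pos: [0.6011, -0.2851, 0.1493]
tcp_rot: [-1.209, 1.218, -1.209]
contact_force: [0.5, 0.1, 0.4]
opening: 0.0853
t 1.4 pos [ 0.6011 -0.2851  0.1493] yaw -0.32 tilt [-0.005   0.0024 -1.    ] F [0.51 0.14 0.37] open 0.0853
dp [-0.0147  0.3206  0.0225] roll -0.0072
[ 0.59436322 -0.30807428  0.04685999] [ 0.62562152 -0.249977    0.05996916] ((610.1284790039062, -279.6287841796875), (59.64160919189453, 33.27752685546875), 89.58143615722656)
t 1.45 pos [ 0.6026 -0.286   0.152 ] yaw -0.33 tilt [ 2.e-04 -2.e-04 -1.e+00] F [ 1.16 -0.56  0.69] open 0.0855
dp [-0.0176  0.3275  0.0172] roll -0.0074
```

View pics/w2.png

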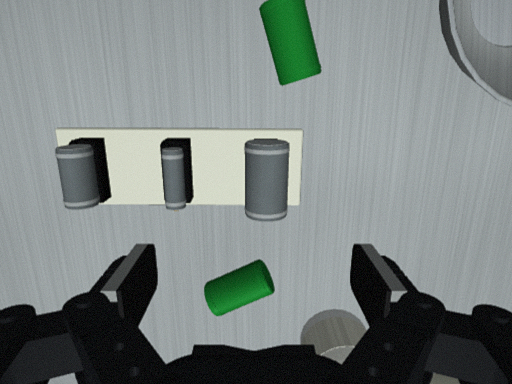

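```bash
python3 - <<'E'
from h import *
p=pts(load("w2"))[300:350,300:370].reshape(-1,3);q=p[(p[:,2]>.03)&(p[:,2]<.12)];print(q.min(0),q.max(0))
p=pts(load("top0"))[80:120,358:396].reshape(-1,3);q=p[(p[:,2]>.03)&(p[:,2]<.3)];print(q.min(0),q.max(0))
E
python3 -m inch '[{"gripper":1,"dp":[-0.017,0.05,0.018],"roll":-0.007},{"gripper":1,"dp":[-0.017,0.11,0.018],"roll":-0.007},{"gripper":1,"dp":[-0.017,0.17,0.018],"roll":-0.007},{"gripper":1,"dp":[-0.017,0.17,0.018],"roll":-0.007},{"gripper":1,"dp":[-0.017,0.17,0.018],"roll":-0.007}]'; python3 to.py .61 -.279 .021 0
```

```text
[ 0.651483   -0.44606813  0.03003109] [ 0.70430384 -0.42678142  0.0592507 ]
[ 0.64485508 -0.49149587  0.03064846] [ 0.71392282 -0.4263941   0.10871952]
time_s: 1.87
tool_pos: [0.6102, -0.2795, 0.0852]
tcp_rot: [-1.208, 1.208, -1.211]
contact_force: [-0.2, 0.9, 1.1]
opening: 0.0856
t 1.8667 pos [ 0.6102 -0.2795  0.0852] yaw -0.02 tilt [ 1.8e-03 -9.0e-04 -1.0e+00] F [-0.16  0.87  1.08] open 0.0856
dp [-0.0014  0.1605 -0.0008] roll -0.0005
```

```bash
python3 -m inch '[{"gripper":1,"dp":[0,0.06,0],"roll":0},{"gripper":1,"dp":[0,0.11,0],"roll":0},{"gripper":1,"dp":[0,0.16,0],"roll":0},{"gripper":1,"dp":[0,0.16,0],"roll":0},{"gripper":1,"dp":[0,0.16,0],"roll":0}]' 60; python3 to.py .61 -.279 .021 0; python3 - <<'E'
from h import *
snap("wrist","w3")
E
```

```text
time_s: 2.28
tool_pos: [0.6107, -0.2796, 0.0215]
tcp_rot: [-1.208, 1.207, -1.211]
contact_force: [0.0, 0.3, 0.8]
opening: 0.0855
t 2.2833 pos [ 0.6107 -0.2796  0.0215] yaw -0.01 tilt [ 0.0024 -0.0012 -1.    ] F [0.05 0.31 0.81] open 0.0855
dp [-0.0016  0.0011 -0.0017] roll -0.0003
```

View pics/w3.png

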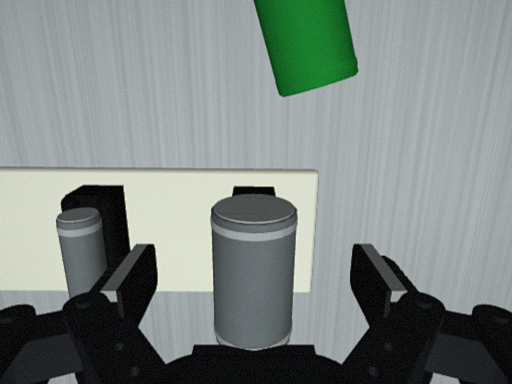

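The fat cell is centred between the fingers (253,270). Its +y end face at (254,207) is plain with no nub, so the flat end already points to +y. I'll close on it.

```bash
python3 -m inch '[{"gripper":0.3,"dp":[0,0,0],"roll":0},{"gripper":0.3,"dp":[0,0,0],"roll":0},{"gripper":0.2,"dp":[0,0,0],"roll":0},{"gripper":0.2,"dp":[0,0,0],"roll":0},{"gripper":0.2,"dp":[0,0,0],"roll":0}]' 60;python3 -m inch '[{"gripper":0.1,"dp":[0,0,0],"roll":0},{"gripper":0.1,"dp":[0,0,0],"roll":0},{"gripper":0,"dp":[0,0,0],"roll":0},{"gripper":0,"dp":[0,0,0],"roll":0},{"gripper":0,"dp":[0,0,0],"roll":0}]' 60; python3 to.py .61 -.279 .021 0
```

```text
time_s: 2.75
tool_pos: [0.6106, -0.2791, 0.0205]
tcp_rot: [-1.208, 1.207, -1.211]
contact_force: [1.4, 0.9, 2.5]
opening: 0.0324
time_s: 3.17
tool_pos: [0.6106, -0.2791, 0.0204]
tcp_rot: [-1.208, 1.207, -1.211]
contact_force: [1.3, -0.1, 6.1]
opening: 0.0328
t 3.1667 pos [ 0.6106 -0.2791  0.0204] yaw 0.01 tilt [ 2.3e-03 -9.0e-04 -1.0e+00] F [ 1.26 -0.14  6.08] open 0.0328
dp [-0.0002 -0.0014 -0.0014] roll 0.0002
```

```bash
python3 -m inch '[{"gripper":0,"dp":[0,-0.04,0],"roll":0},{"gripper":0,"dp":[0,-0.12,0],"roll":0},{"gripper":0,"dp":[0,-0.21,0],"roll":0},{"gripper":0,"dp":[0,-0.3,0],"roll":0},{"gripper":0,"dp":[0,-0.4,0],"roll":0}]' 60; python3 to.py .56 .03 .19 0; python3 - <<'E'
from h import *
snap("wrist","w4")
E
```

```text
time_s: 3.58
tool_pos: [0.6084, -0.2784, 0.1791]
tcp_rot: [-1.211, 1.213, -1.206]
contact_force: [0.4, -0.0, -2.7]
opening: 0.0325
t 3.5833 pos [ 0.6084 -0.2784  0.1791] yaw 0.01 tilt [-0.004   0.0016 -1.    ] F [ 0.41 -0.04 -2.67] open 0.0325
dp [-0.771  -0.0256 -0.1208] roll 0.0003
```

View pics/w4.png

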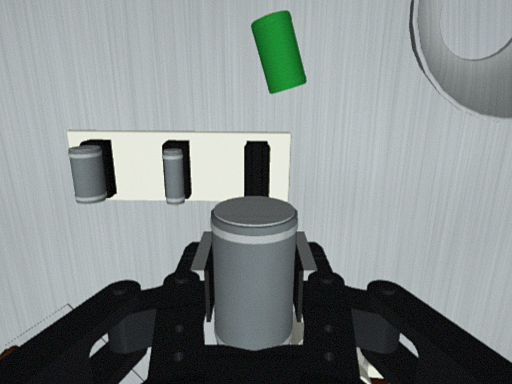

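The cell is held (254,270) with the rack slot empty. Now over to the logger.

```bash
python3 -m inch '[{"gripper":0,"dp":[-0.06,-0.01,-0.02],"roll":0},{"gripper":0,"dp":[-0.15,-0.02,-0.05],"roll":0},{"gripper":0,"dp":[-0.24,-0.025,-0.08],"roll":0},{"gripper":0,"dp":[-0.33,-0.025,-0.11],"roll":0},{"gripper":0,"dp":[-0.42,-0.025,-0.12],"roll":0}]' 60;python3 -m inch '[{"gripper":0,"dp":[-0.09,0,0],"roll":0},{"gripper":0,"dp":[-0.18,0,0],"roll":0},{"gripper":0,"dp":[-0.26,0,0],"roll":0},{"gripper":0,"dp":[-0.32,0,0],"roll":0},{"gripper":0,"dp":[-0.35,0,0],"roll":0}]' 60; python3 to.py .56 .03 .19 0; python3 - <<'E'
from h import *
snap("wrist","w5")
E
python3 to.py .56 .03 .19 0
```

```text
time_s: 4.05
tool_pos: [0.5591, -0.1095, 0.1887]
tcp_rot: [-1.211, 1.212, -1.208]
contact_force: [0.6, 0.5, -1.2]
opening: 0.0323
time_s: 4.47
tool_pos: [0.5608, 0.0319, 0.1886]
tcp_rot: [-1.211, 1.209, -1.206]
contact_force: [0.8, 0.3, -2.1]
opening: 0.0326
t 4.4667 pos [0.5608 0.0319 0.1886] yaw 0.17 tilt [-1.6e-03  5.0e-04 -1.0e+00] F [ 0.8   0.25 -2.06] open 0.0326
dp [ 0.0046 -0.0035 -0.002 ] roll 0.0037
t 4.5167 pos [0.561  0.0326 0.1886] yaw 0.19 tilt [-0.0014  0.0014 -1.    ] F [ 0.54  1.6  -1.31] open 0.0324
dp [ 0.0064 -0.0034 -0.0025] roll 0.0042
```

View pics/w5.png

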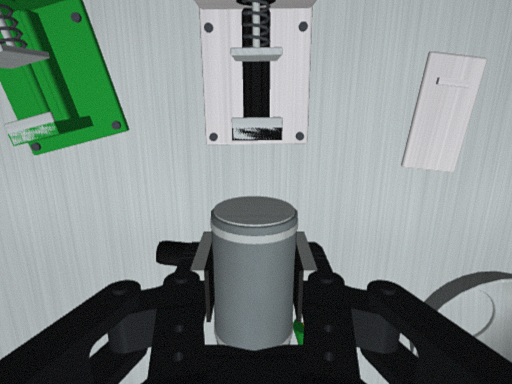

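Good view of the logger: steel lip at (257,122), plate top at (257,52), rails between, screws at (214,137) and (300,137). I'll measure these now.

```bash
python3 - <<'E'
from h import *
v=load("w5");P=pts(v);im=v[0]
sub=im[0:160,190:330][:,:,::-1];cv2.imwrite("pics/c5.png",cv2.resize(sub,None,fx=5,fy=3.75*5/5,interpolation=cv2.INTER_CUBIC))
p=P[0:160,195:320].reshape(-1,3)
for nm,lo,hi in [("plate",.081,.095),("lip",.062,.073),("base",.004,.013),]:
    q=p[(p[:,2]>lo)&(p[:,2]<hi)&(p[:,1]<.115)]
    print(nm,len(q),np.percentile(q,2,0).round(4),np.percentile(q,98,0).round(4),[np.round(a,1) for a in cv2.minAreaRect((q[:,:2]*1000).astype(np.float32))])
# screws at z .008
for px in [(214,137),(300,137),(208,28),(303,28)]: print(px,ray(px,.008,v).round(4))
# base corner edges at z=.008
for px in [(206,143),(307,143)]: print(px,ray(px,.008,v).round(4))
for px in [(233,118),(282,118)]: print("lip",px,ray(px,.067,v).round(4))
for px in [(231,48),(282,48)]: print("plate",px,ray(px,.087,v).round(4))
E
```

```text
Traceback (most recent call last):
IndexError: index -1 is out of bounds for axis 0 with size 0
```

View pics/c5.png

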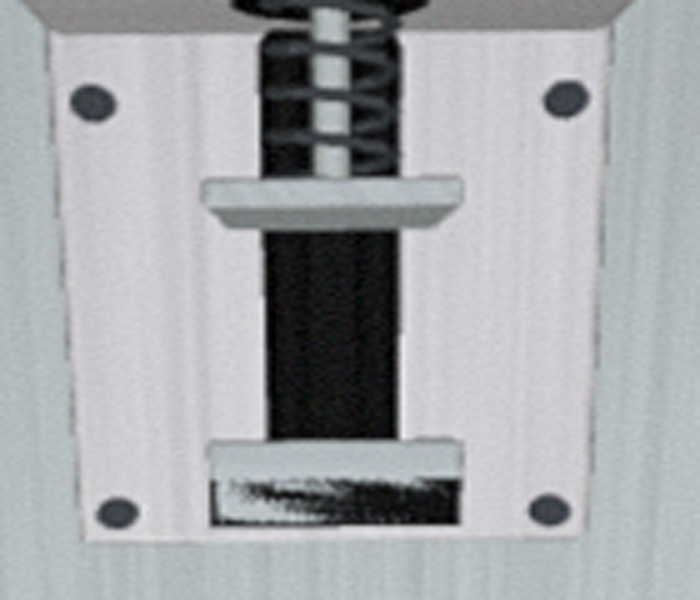

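```bash
python3 - <<'E'
from h import *
v=load("w5");P=pts(v)
p=P[0:160,195:320].reshape(-1,3)
print(np.histogram(p[:,2],bins=[-.01,.004,.013,.03,.06,.064,.07,.075,.08,.085,.09,.1]))
for nm,lo,hi in [("plate",.081,.092),("lip",.062,.073),("base",.004,.013),]:
    q=p[(p[:,2]>lo)&(p[:,2]<hi)]
    if len(q)>5: print(nm,len(q),np.percentile(q,2,0).round(4),np.percentile(q,98,0).round(4),[np.round(a,1) for a in cv2.minAreaRect((q[:,:2]*1000).astype(np.float32))])
print("depth z at plate/lip px",P[50,257],P[121,257],P[80,215])
sc=[(190+x/5,y/3.75) for x,y in [(118,513),(549,510),(93,103),(566,98)]]
for px in sc: print("screw",np.round(px,1),ray(px,.008,v).round(4))
for px in [(232,117.3),(282.4,117.3)]: print("lip",px,ray(px,.067,v).round(4))
for px in [(230.4,54.9),(282.4,54.9)]: print("plate front",px,ray(px,.087,v).round(4))
for px in [(230.4,47.5),(282.4,47.5)]: print("plate back",px,ray(px,.087,v).round(4))
# cell flat end in hand: top edge
q=P.reshape(-1,3)
m=(abs(q[:,0]-.561)<.012)&(q[:,2]>.19)&(q[:,2]<.24)&(q[:,1]<.1);c=q[m];print("cell",np.percentile(c,[1,50,99],axis=0).round(4))
for px in [(254,199)]: print("cell flat far top?",ray(px,.2246,v))
E
```

```text
(array([ 4481, 10062,  2225,  1453,    10,  1180,    41,    14,    41,
         413,     0]), array([-0.01 ,  0.004,  0.013,  0.03 ,  0.06 ,  0.064,  0.07 ,  0.075,
        0.08 ,  0.085,  0.09 ,  0.1  ]))
plate 439 [0.545  0.1275 0.0819] [0.5788 0.1323 0.0884] [array([561.9, 129.9]), array([35.2,  5. ]), np.float64(0.2)]
lip 1206 [0.5436 0.0662 0.0652] [0.5812 0.1278 0.0687] [array([562.2,  96.9]), array([39.4, 61.8]), np.float64(0.5)]
base 10062 [0.5135 0.0552 0.0064] [0.6103 0.1709 0.0107] [array([561.9, 113.4]), array([100.2, 121.7]), np.float64(0.8)]
depth z at plate/lip px [0.56225015 0.13033231 0.08708113] [0.56272748 0.08027528 0.06581608] [0.52381408 0.11224823 0.00770137]
screw [213.6 136.8] [0.5209 0.0594 0.008 ]
screw [299.8 136. ] [0.6051 0.0604 0.008 ]
screw [208.6  27.5] [0.5195 0.1569 0.008 ]
screw [303.2  26.1] [0.6039 0.1582 0.008 ]
lip (232, 117.3) [0.5431 0.0832 0.067 ]
lip (282.4, 117.3) [0.5827 0.0833 0.067 ]
plate front (230.4, 54.9) [0.5439 0.1272 0.087 ]
plate front (282.4, 54.9) [0.5798 0.1273 0.087 ]
plate back (230.4, 47.5) [0.544  0.1319 0.087 ]
plate back (282.4, 47.5) [0.5796 0.132  0.087 ]
cell [[0.5493 0.0091 0.1984]
 [0.5609 0.0424 0.2253]
 [0.5727 0.061  0.2279]]
cell flat far top? [0.56053421 0.06925552 0.2246    ]
```

Plate face measured at y=0.1272 and lip edge at 0.0832, which both put the seat at y≈0.107. The heights also match: plate 0.087, lip 0.066. Seat x is about 0.5624, with yaw about 0.7°. The cell centre is TCP + 21 mm in z. I'll come down to just in front of the plate.

```bash
python3 -m inch '[{"gripper":0,"dp":[-0.05,0.02,0.003],"roll":-0.01},{"gripper":0,"dp":[-0.1,0.08,0.003],"roll":-0.01},{"gripper":0,"dp":[-0.152,0.16,0.003],"roll":-0.01},{"gripper":0,"dp":[-0.152,0.22,0.003],"roll":-0.01},{"gripper":0,"dp":[-0.152,0.22,0.003],"roll":-0.01}]' 80; python3 - <<'E'
from h import *
snap("wrist","w6");snap("scene","s6")
im=load("s6")[0][:,:,::-1];cv2.imwrite("pics/c6.png",cv2.resize(im[150:300,260:400],None,fx=4,fy=4,interpolation=cv2.INTER_CUBIC))
E
python3 to.py .5624 .0945 .0695 .7
```

```text
time_s: 4.93
tool_pos: [0.559, 0.0891, 0.096]
tcp_rot: [-1.223, 1.21, -1.199]
contact_force: [-0.5, -0.6, -1.9]
opening: 0.0318
t 5.0333 pos [0.5626 0.0888 0.1008] yaw 0.43 tilt [-0.0019 -0.001  -1.    ] F [ 0.33  0.26 -0.27] open 0.0322
dp [-0.0143  0.0782 -0.0003] roll -0.0061
```

View pics/w6.png

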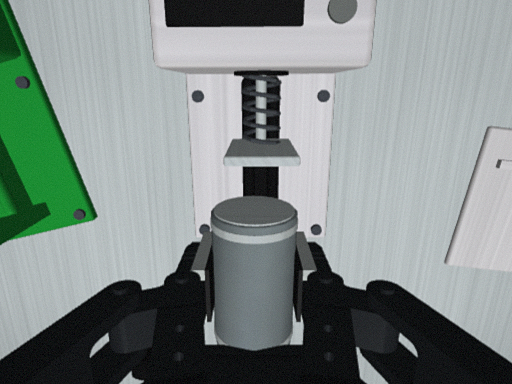

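View pics/c6.png

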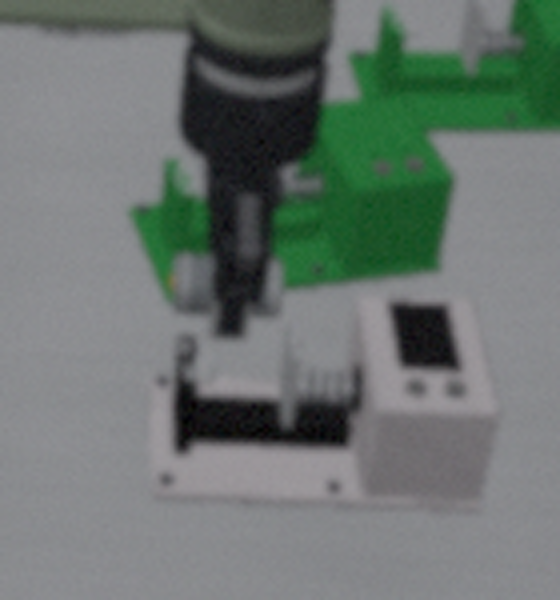

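The nub's brass shows at the −y end (170,283 in the crop). In w6 the plate's centre column (261) is right of the cell's (254), but the arm was still settling, so I'll re-measure.

```bash
python3 - <<'E'
from h import *
snap("wrist","w7")
for n in ("w6","w7"):
    v=load(n);P=pts(v);q=P[130:180,200:320].reshape(-1,3);q=q[(q[:,2]>.082)&(q[:,2]<.092)]
    print(n,v[3].round(4),"plate",np.percentile(q,[2,50,98],axis=0).round(4).tolist(),cv2.minAreaRect((q[:,:2]*1000).astype(np.float32)))
    q=P[190:350,205:300].reshape(-1,3);q=q[(q[:,2]>.12)&(q[:,2]<.15)];print("cell",np.percentile(q,[2,50,98],axis=0).round(4).tolist())
    mx=q[q[:,2]>np.percentile(q[:,2],80)];print("crest x",mx[:,0].mean(), mx[:,2].mean())
im=load("w7")[0][:,:,::-1];cv2.imwrite("pics/c7.png",cv2.resize(im[60:260,170:350],None,fx=3,fy=3))
E
python3 to.py .5624 .0945 .0695 .7
```

```text
w6 [0.5596 0.1633 0.2386] plate [[0.5448, 0.1279, 0.0831], [0.5619, 0.1306, 0.0869], [0.5788, 0.1328, 0.0883]] ((561.9002075195312, 130.21669006347656), (35.39139175415039, 5.3138651847839355), 0.46106258034706116)
cell [[0.5422, 0.0661, 0.1218], [0.5587, 0.0957, 0.1321], [0.5751, 0.1181, 0.1351]]
crest x 0.5577250519235161 0.13454622625949644
w7 [0.562  0.1629 0.2435] plate [[0.5448, 0.128, 0.0824], [0.5621, 0.1307, 0.0869], [0.5789, 0.1327, 0.0881]] ((561.8216552734375, 130.33193969726562), (35.47007751464844, 4.984013080596924), 0.7822564840316772)
cell [[0.5453, 0.0658, 0.1227], [0.562, 0.0963, 0.1367], [0.5785, 0.1179, 0.1398]]
crest x 0.561359032364426 0.13927755232813763
t 5.0833 pos [0.5637 0.0889 0.1021] yaw 0.41 tilt [ 1.3e-03 -5.0e-04 -1.0e+00] F [ 0.34 -0.39 -0.27] open 0.0322
dp [-0.0141  0.0816 -0.0032] roll -0.0065
```

View pics/c7.png

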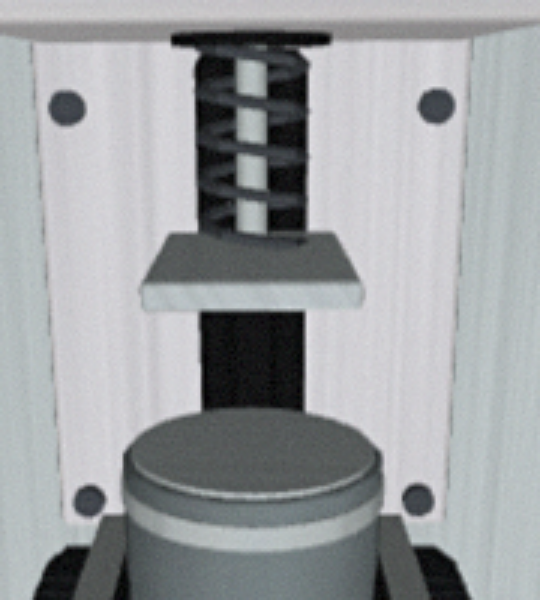

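```bash
python3 -m inch '[{"gripper":0,"dp":[-0.012,0.02,-0.001],"roll":-0.006},{"gripper":0,"dp":[-0.012,0.05,-0.001],"roll":-0.006},{"gripper":0,"dp":[-0.012,0.077,-0.001],"roll":-0.006},{"gripper":0,"dp":[-0.012,0.077,-0.001],"roll":-0.006},{"gripper":0,"dp":[-0.012,0.077,-0.001],"roll":-0.006}]' 80; python3 to.py .5624 .0945 .0695 .7;python3 -m inch '[{"gripper":0,"dp":[0,0,0],"roll":0},{"gripper":0,"dp":[0,0,0],"roll":0},{"gripper":0,"dp":[0,0,0],"roll":0},{"gripper":0,"dp":[0,0,0],"roll":0},{"gripper":0,"dp":[0,0,0],"roll":0}]' 80; python3 to.py .5624 .1222 .0695 .7
```

```text
time_s: 5.5
tool_pos: [0.5623, 0.0944, 0.0705]
tcp_rot: [-1.215, 1.2, -1.2]
contact_force: [0.1, -0.6, -0.7]
opening: 0.0322
t 5.5 pos [0.5623 0.0944 0.0705] yaw 0.71 tilt [-4.e-04 -2.e-04 -1.e+00] F [ 0.08 -0.63 -0.71] open 0.0322
dp [-0.0001  0.0024  0.0003] roll 0.0002
time_s: 5.92
tool_pos: [0.5625, 0.0948, 0.0708]
tcp_rot: [-1.215, 1.199, -1.2]
contact_force: [0.6, -0.8, -2.9]
opening: 0.0322
t 5.9167 pos [0.5625 0.0948 0.0708] yaw 0.73 tilt [ 7.e-04 -0.e+00 -1.e+00] F [ 0.59 -0.76 -2.88] open 0.0322
dp [-0.0686  0.0033  0.0005] roll 0.0008
```

```bash
python3 -m inch '[{"gripper":0,"dp":[-0.012,0.003,0],"roll":0},{"gripper":0,"dp":[-0.026,0.003,0],"roll":0},{"gripper":0,"dp":[-0.04,0.003,0],"roll":0},{"gripper":0,"dp":[-0.055,0.003,0],"roll":0},{"gripper":0,"dp":[-0.069,0.003,0],"roll":0}]' 80;python3 -m inch '[{"gripper":0,"dp":[0,0,0],"roll":0},{"gripper":0,"dp":[0,0,0],"roll":0},{"gripper":0,"dp":[0,0,0],"roll":0},{"gripper":0,"dp":[0,0,0],"roll":0},{"gripper":0,"dp":[0,0,0],"roll":0}]' 80; python3 - <<'E'
from h import *
snap("wrist","w8");snap("scene","s8")
v=load("w8");P=pts(v)
q=P[100:230,200:320].reshape(-1,3);q=q[(q[:,2]>.080)&(q[:,2]<.092)&(q[:,1]>.13)];print("plate",np.percentile(q,[2,50,98],axis=0).round(4).tolist())
q=P[150:350,205:300].reshape(-1,3);q=q[(q[:,2]>.095)&(q[:,2]<.12)];print("cell",np.percentile(q,[2,50,98],axis=0).round(4).tolist())
# crest slope along y
q=q[abs(q[:,0]-.5624)<.004];q=q[q[:,2]>.103];print("pitch mm/mm",np.polyfit(q[:,1],q[:,2],1))
a=load("w8")[0][:,:,::-1];b=load("s8")[0][:,:,::-1][170:290,280:400]
c=np.zeros((480,800,3),np.uint8);c[:,:320]=cv2.resize(a[60:300,170:330],None,fx=2,fy=2);c[:,320:]=cv2.resize(b,(480,480),interpolation=cv2.INTER_CUBIC);cv2.imwrite("pics/c8.png",c)
E
python3 to.py .5624 .1222 .0235 .7
```

```text
time_s: 6.33
tool_pos: [0.5622, 0.1216, 0.0694]
tcp_rot: [-1.218, 1.197, -1.201]
contact_force: [1.1, -9.1, -0.5]
opening: 0.0322
time_s: 6.75
tool_pos: [0.5622, 0.1212, 0.0695]
tcp_rot: [-1.218, 1.197, -1.201]
contact_force: [0.9, -7.2, 1.5]
opening: 0.0319
plate [[0.5414, 0.1498, 0.08], [0.5624, 0.1786, 0.081], [0.5852, 0.1904, 0.0908]]
cell [[0.545, 0.0984, 0.0962], [0.5615, 0.1276, 0.1056], [0.5779, 0.1502, 0.1084]]
pitch mm/mm [-0.01170853  0.10897859]
t 6.85 pos [0.5622 0.1212 0.0695] yaw 0.82 tilt [ 4.e-04 -3.e-03 -1.e+00] F [ 0.32 -8.09  0.39] open 0.0322
dp [-0.0029  0.1149  0.0005] roll 0.0026
```

View pics/c8.png

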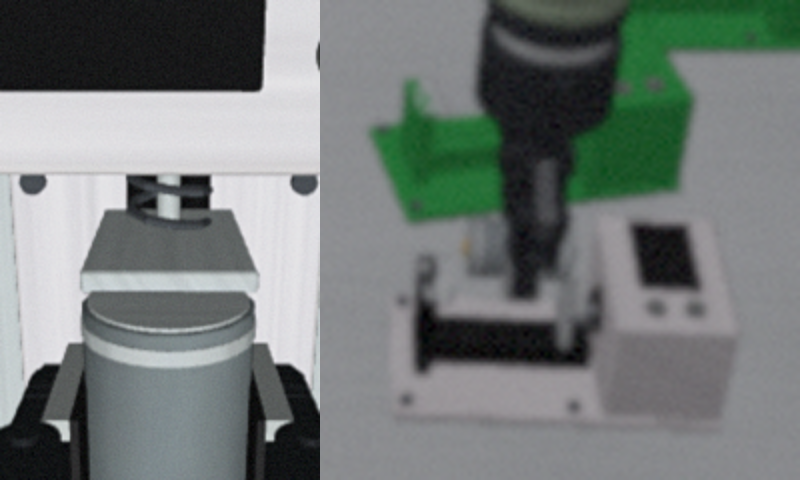

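The flat end is at y=0.150, so plate travel is about 22 mm. The 8 N reading agrees, and it is past the 17 mm needed. The nub end is about 6 mm clear of the lip. Lowering now.

```bash
python3 -m inch '[{"gripper":0,"dp":[-0.003,0.02,0],"roll":0},{"gripper":0,"dp":[-0.003,0.04,0],"roll":0},{"gripper":0,"dp":[-0.003,0.06,0],"roll":0},{"gripper":0,"dp":[-0.003,0.08,0],"roll":0},{"gripper":0,"dp":[-0.003,0.1,0],"roll":0}]' 80; python3 to.py .5624 .1222 .0235 .7; python3 -m inch '[{"gripper":0,"dp":[0,0.002,0],"roll":0},{"gripper":0,"dp":[0,0.004,0],"roll":0},{"gripper":0,"dp":[0,0.006,0],"roll":0},{"gripper":0,"dp":[0,0.008,0],"roll":0},{"gripper":0,"dp":[0,0.008,0],"roll":0}]' 80;python3 to.py .5624 .1222 .0235 .7
```

```text
time_s: 7.27
tool_pos: [0.5624, 0.1225, 0.0295]
tcp_rot: [-1.217, 1.197, -1.201]
contact_force: [0.8, -8.2, 4.0]
opening: 0.0319
t 7.2667 pos [0.5624 0.1225 0.0295] yaw 0.82 tilt [ 0.001  -0.0025 -1.    ] F [ 0.77 -8.18  4.03] open 0.0319
dp [ 0.0007  0.0151 -0.    ] roll 0.0027
time_s: 7.68
tool_pos: [0.562, 0.1224, 0.0263]
tcp_rot: [-1.218, 1.197, -1.201]
contact_force: [-0.3, -9.1, 2.0]
opening: 0.0321
t 7.6833 pos [0.562  0.1224 0.0263] yaw 0.82 tilt [-0.     -0.0026 -1.    ] F [-0.25 -9.06  2.05] open 0.0321
dp [0.0006 0.0071 0.0009] roll 0.0027
```

```bash
python3 -m inch '[{"gripper":0,"dp":[0,0.002,0],"roll":0},{"gripper":0,"dp":[0,0.004,0],"roll":0},{"gripper":0,"dp":[0,0.006,0],"roll":0},{"gripper":0,"dp":[0,0.006,0],"roll":0},{"gripper":0,"dp":[0,0.006,0],"roll":0}]' 80;python3 - <<'E'
from h import *
snap("wrist","w9");snap("scene","s9")
v=load("w9");P=pts(v)
q=P[150:350,205:300].reshape(-1,3);q=q[(q[:,2]>.05)&(q[:,2]<.075)&(q[:,1]<.15)];print("cell",np.percentile(q,[2,50,98],axis=0).round(4).tolist())
q=q[abs(q[:,0]-.5624)<.004];q=q[q[:,2]>.058];c=np.polyfit(q[:,1],q[:,2],1);print("pitch",c,"crest z at mid",np.polyval(c,.122))
a=load("w9")[0][:,:,::-1];b=load("s9")[0][:,:,::-1][170:290,280:400]
c=np.zeros((480,800,3),np.uint8);c[:,:320]=cv2.resize(a[60:300,170:330],None,fx=2,fy=2);c[:,320:]=cv2.resize(b,(480,480),interpolation=cv2.INTER_CUBIC);cv2.imwrite("pics/c9.png",c)
E
python3 to.py .5624 .1222 .0235 .7
```

```text
time_s: 8.1
tool_pos: [0.5622, 0.1225, 0.024]
tcp_rot: [-1.218, 1.197, -1.201]
contact_force: [0.6, -8.5, 2.3]
opening: 0.0321
cell [[0.5448, 0.0989, 0.0519], [0.5615, 0.1188, 0.0606], [0.578, 0.1353, 0.063]]
pitch [0.00230036 0.06190183] crest z at mid 0.06218247691815745
t 8.2 pos [0.5622 0.1225 0.024 ] yaw 0.82 tilt [ 4.0e-04 -2.5e-03 -1.0e+00] F [ 0.44 -8.09  2.09] open 0.0321
dp [0.0007 0.0013 0.0005] roll 0.0027
```

View pics/c9.png

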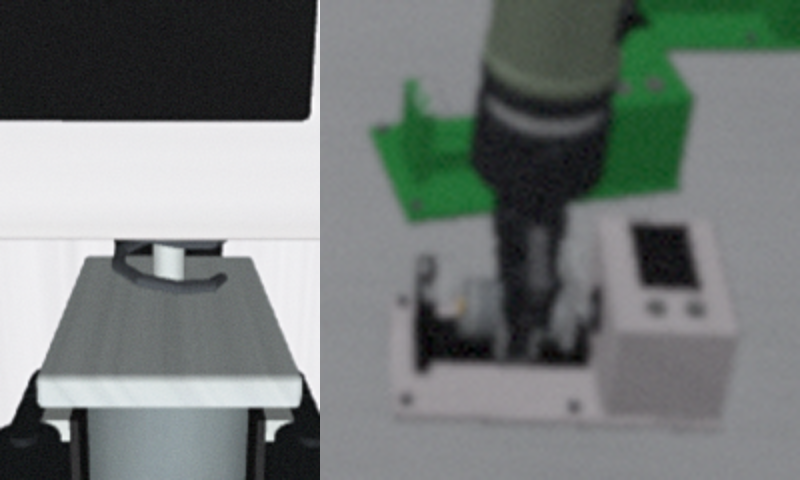

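The cell is level (pitch 0.002). Its crest is at z=0.062, so the centre is about 45 mm up, on the rails, with the nub inboard of the lip at (460,300). I'll ease it back most of the way under the lip while still gripped, then release so the spring finishes the seating gently.

```bash
python3 -m inch '[{"gripper":0,"dp":[0.006,0.001,0],"roll":0},{"gripper":0,"dp":[0.012,0.001,0],"roll":0},{"gripper":0,"dp":[0.018,0.001,0],"roll":0},{"gripper":0,"dp":[0.024,0.001,0],"roll":0},{"gripper":0,"dp":[0.03,0.001,0],"roll":0}]' 80;python3 to.py .5624 .1222 .0235 .7;python3 -m inch '[{"gripper":0.45,"dp":[0,0,0],"roll":0},{"gripper":0.5,"dp":[0,0,0],"roll":0},{"gripper":0.7,"dp":[0,0,0],"roll":0},{"gripper":0.85,"dp":[0,0,0],"roll":0},{"gripper":0.85,"dp":[0,0,0],"roll":0}]' 20;python3 -m inch '[{"gripper":0.85,"dp":[0,0,0],"roll":0},{"gripper":0.85,"dp":[0,0,0],"roll":0},{"gripper":0.85,"dp":[0,0,0],"roll":0},{"gripper":0.85,"dp":[0,0,0],"roll":0},{"gripper":0.85,"dp":[0,0,0],"roll":0}]' ; python3 to.py .5624 .1222 .15 .7;python3 - <<'E'
from h import *
snap("wrist","w10");snap("scene","s10")
a=load("w10")[0][:,:,::-1];b=load("s10")[0][:,:,::-1][170:290,280:400]
c=np.zeros((480,800,3),np.uint8);c[:,:320]=cv2.resize(a[144:,90:250],None,fx=2,fy=2);c[:,320:]=cv2.resize(b,(480,480),interpolation=cv2.INTER_CUBIC);cv2.imwrite("pics/c10.png",c)
E
```

```text
time_s: 8.62
tool_pos: [0.5624, 0.1111, 0.0237]
tcp_rot: [-1.216, 1.198, -1.2]
contact_force: [0.6, -5.0, 1.3]
opening: 0.0319
t 8.6167 pos [0.5624 0.1111 0.0237] yaw 0.79 tilt [ 5.0e-04 -1.3e-03 -1.0e+00] F [ 0.56 -4.99  1.28] open 0.0319
dp [-0.0278  0.0004  0.0004] roll 0.002
time_s: 9.03
tool_pos: [0.5622, 0.112, 0.0233]
tcp_rot: [-1.215, 1.2, -1.199]
contact_force: [0.7, 0.3, 0.4]
opening: 0.0729
time_s: 9.45
tool_pos: [0.5621, 0.1115, 0.0233]
tcp_rot: [-1.215, 1.2, -1.2]
contact_force: [-0.2, 0.0, -0.7]
opening: 0.0726
t 9.45 pos [0.5621 0.1115 0.0233] yaw 0.73 tilt [ 0.e+00 -1.e-04 -1.e+00] F [-0.18  0.02 -0.69] open 0.0726
dp [-0.0267 -0.3168  0.001 ] roll 0.0006
```

View pics/c10.png

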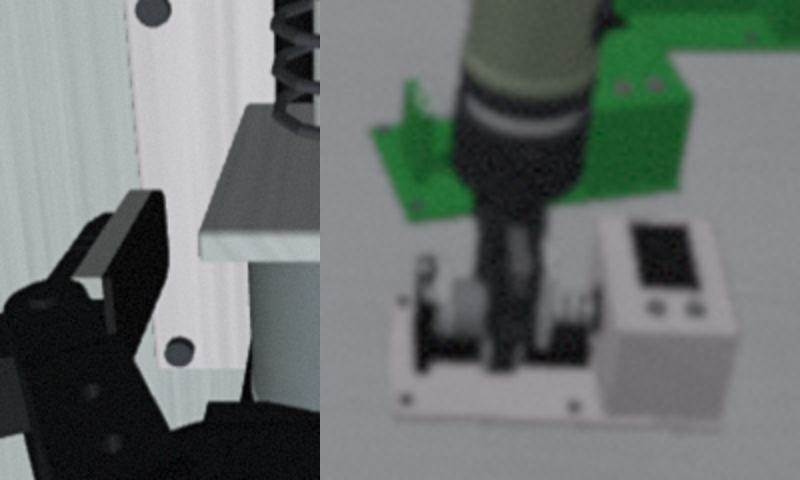

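View pics/w10.png

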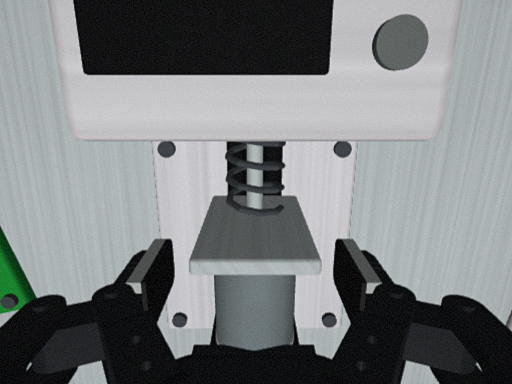

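Released with nothing touching. The fingers are clear on both sides and the plate rests on the cell. I'll retreat straight up, then back toward −y for a look.

```bash
python3 -m inch '[{"gripper":0.85,"dp":[0,-0.05,0],"roll":0},{"gripper":0.85,"dp":[0,-0.12,0],"roll":0},{"gripper":0.85,"dp":[0,-0.2,0],"roll":0},{"gripper":0.85,"dp":[0,-0.3,0],"roll":0},{"gripper":0.85,"dp":[0,-0.4,0],"roll":0}]' ;python3 -m inch '[{"gripper":0.85,"dp":[0.06,0,0],"roll":0},{"gripper":0.85,"dp":[0.12,0,0],"roll":0},{"gripper":0.85,"dp":[0.2,0,0],"roll":0},{"gripper":0.85,"dp":[0.2,0,0],"roll":0},{"gripper":0.85,"dp":[0.2,0,0],"roll":0}]';python3 -m inch '[{"gripper":0.85,"dp":[0,0,0],"roll":0},{"gripper":0.85,"dp":[0,0,0],"roll":0},{"gripper":0.85,"dp":[0,0,0],"roll":0},{"gripper":0.85,"dp":[0,0,0],"roll":0},{"gripper":0.85,"dp":[0,0,0],"roll":0}]'; python3 - <<'E'
from h import *
snap("wrist","w11");snap("scene","s11")
v=load("w11");P=pts(v);q=P.reshape(-1,3)
pl=q[(q[:,2]>.082)&(q[:,2]<.092)&(abs(q[:,0]-.562)<.03)&(q[:,1]>.1)&(q[:,1]<.16)];print("plate",np.percentile(pl,[2,50,98],axis=0).round(4).tolist())
c=q[(q[:,2]>.05)&(q[:,2]<.078)&(abs(q[:,0]-.562)<.006)&(q[:,1]>.05)&(q[:,1]<.15)]
for y in np.arange(.07,.145,.005):
    m=abs(c[:,1]-y)<.0025
    if m.any(): print(round(y,3),m.sum(),np.median(c[m,2]).round(4))
a=load("w11")[0][:,:,::-1];b=load("s11")[0][:,:,::-1][190:290,290:390]
k=np.zeros((480,800,3),np.uint8);k[:,:320]=cv2.resize(a[:240,180:340],None,fx=2,fy=2);k[:,320:]=cv2.resize(b,(480,480),interpolation=cv2.INTER_CUBIC);cv2.imwrite("pics/c11.png",k)
E
```

```text
time_s: 9.97
tool_pos: [0.5614, 0.1114, 0.1845]
tcp_rot: [-1.217, 1.201, -1.199]
contact_force: [1.4, 0.4, -0.1]
opening: 0.0726
time_s: 10.38
tool_pos: [0.563, 0.0304, 0.1834]
tcp_rot: [-1.214, 1.202, -1.202]
contact_force: [-1.5, 0.1, 0.4]
opening: 0.0726
time_s: 10.8
tool_pos: [0.5631, 0.0322, 0.1832]
tcp_rot: [-1.216, 1.199, -1.199]
contact_force: [-0.8, 0.1, 0.8]
opening: 0.0726
plate [[0.5449, 0.1365, 0.0834], [0.5615, 0.1387, 0.0869], [0.5788, 0.1413, 0.0886]]
0.07 94 0.0671
0.075 110 0.0671
0.08 96 0.0672
0.085 110 0.0622
0.09 106 0.0616
0.095 104 0.0614
0.1 89 0.0617
0.105 105 0.0617
0.11 105 0.0616
0.115 109 0.0618
0.12 112 0.0616
0.125 112 0.0616
0.13 115 0.0617
0.135 142 0.062
```

View pics/c11.png

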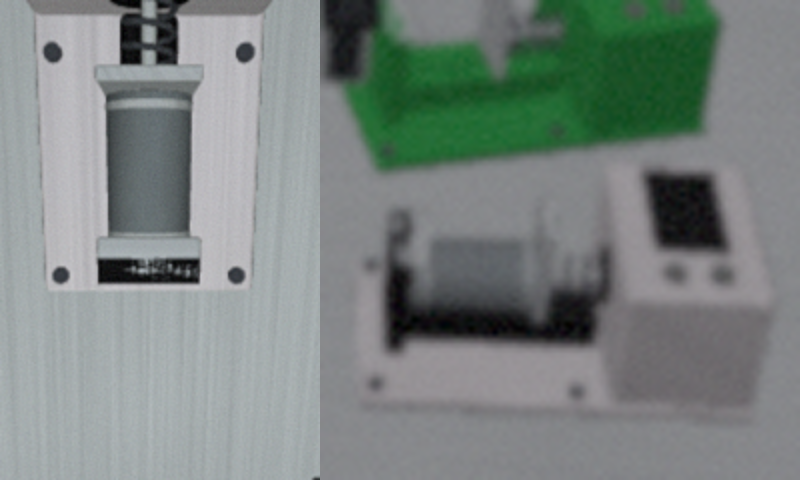

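The cell lies level in the bay, with its crest at z=0.0617 along its whole length and its nub end under the lip. The plate has moved from y≈0.1277 to 0.1365, about 9 mm of travel, which is the seated value.

```bash
python3 -c "
from bench import manip
print(manip.sign_off())"
```

```text
the job is handed in; nothing more can be done
None
```

The fattest cell is seated in the logger's bay, and I handed the job in at about 11 s of the 40 s allowed. I gripped it in the rack with its flat end already facing the spring. I pressed the plate about 22 mm at about 8 N, enough for the nub to clear the lip, and lowered the cell onto the rails. Still gripping it, I eased it back about 11 mm, then let go so the spring pushed it the rest of the way under the lip.

**Last checks, with the arm withdrawn:**
- **Level:** the top of the cell reads 61.7 mm above the table along its whole length; 62 mm is expected.
- **Held home:** the contact plate rests about 9 mm pressed, as it should with a seated cell, and the nub end is under the lip.
- **Forces:** contact force at the tool was about zero after release. The highest reading I saw was about 9 N, while pressing.

No check failed. The one disagreement was the cell looking a few millimetres off the plate's centre in one picture; the arm was still settling, and a second measurement showed them in line.

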